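Set the telescopic dripper arm over the coffee jug

ROBOT

A 7-joint arm with a two-finger parallel gripper is mounted at the origin on the work surface. World frame = base frame: x ahead of the robot, y to its left, z up, the work surface at z = 0. Lengths are in m, angles in rad, forces in N, time in s.
With the tool pointing down it reaches from about 0.425 to 0.875 m from the base axis. Payload 4.7 kg.
Tool frame: the origin (TCP) lies on the front face of the gripper's body, between the roots of the fingers; the fingertips stand 70 mm ahead of it and the grasp point (between the pads) lies env.grip_depth ahead of it (env.grip_depth is the distance from the TCP to the grasp point, in m); z points along the fingers, x is the direction in which the jaws open and shut, and the axes are right-handed (so a half turn about z gives the same grasp; the last joint's range is limited). The gripper opens to 87 mm and grips with 3 to 60 N. Pads are 19 mm wide; open, the fingers measure 117 mm over their backs; the gripper's body (75 mm by 190 mm) begins 51 mm behind the grasp point.
Start: joints at [1.184, 0.321, -0.07, 1.45, 0.023, 1.371, -0.057], TCP at [0.254, -0.599, 0.292] pointing down, gripper open.
Joint ranges: [-2.86, 2.86], [-0.3, 2.09], [-1.38, 1.24], [0.06, 2.45], [-1.56, 4.7], [0.09, 2.05], [-2.69, 2.69]. Speed limits (rad/s): [2.57, 2.57, 3.14, 3.14, 3.14, 3.14, 3.14].

INTERFACE

Orientations are given as a rotation vector (axis times angle).
In Python, from rig import status, camera, ticket, env gives the robot as it stands. The module is installed in compiled form; this text tells all that it offers.
- The arm moves only by the shell command python3 -m inch 'ROWS'. ROWS is JSON, a list of rows, each a list of 3 entries, a list of its own where there are three numbers: the closure in counts, from 0 (fully open) to 255 (shut), then the shift along the tool's x, y, z in m, then the turn, a rotation vector about the tool's x, y, z in degrees. A call has 1 to 20 rows; each row is the pose to reach, as a shift and turn from the pose commanded when the call began, along the tool's axes at that moment; what a row does not reach only later rows make up. A row lasts 1/12 s, in which the tool goes at most 41.7 mm and 7.16 degrees, less where a joint would pass 70% of its speed; a pose out of reach is approached as far as the arm can. A call with a gripper value outside its range is refused whole. The fingers move at their own pace and stop on an object; the grip force is fixed at half the most. Time passes only in rows, so rows that repeat a pose let the fingers close. It gives the time, the measured TCP pose, the force and the opening at its end, in the units of the state.
- status.observe(): the state, without advancing time (a new reading comes with each control period).
- camera(name): name is "scene" or "top"; returns a dict with "img" (400x640x3 uint8, red, green, blue), "fx", "fy", "cx", "cy" (pixels), "R" (3x3) and "t" (3): a world point X has camera coordinates R X + t. Camera axes: x right, y down, z forward; pixel columns grow to the right and rows downward; lengths in m; the calibration is good to about 2 mm. A picture is of the moment at which its call begins. There is no depth.
- ticket.hand_in(): hands the job in, once; it reports no verdict.
The state is a dict: "clock": time; "joints": joint angles; "joint_velocities": joint speeds; "effort": joint torques, N m; "tool_pos": TCP position; "orientation": TCP orientation; "ft_force": force on the tool from outside, world axes, zero at the start; "moment": the same for the moment, N m; "gripper_width": finger opening in m.
Only numpy, scipy, OpenCV 4.12 (cv2) and the standard library are available. Lean on these libraries where they do the work, as an engineer would, in place of code of your own. Each camera call takes 0.05 s, during which the arm holds its last target. There are 200 camera calls.

TASK

Bring the dripper over the glass coffee jug: press the spring button of the brew stand's telescopic arm, slide the arm towards the jug, and let the button pop up fully in the next hole so that the arm is locked there. Be gentle: never force the button against the tube with more than 15 N, and leave the jug, the canister and the other things on the bar where they stand.

Things in the scene. Friction and masses are not known exactly. Their poses are not given: they have to be found in the camera images.
- stand: the fixed brew stand: dark steel base 110 x 220 mm and two posts that carry a level aluminium outer tube along the stand's y axis. Origin: on the bar, under the middle of the outer tube. The inner tube slides in the outer tube along the stand's y axis; its end with knob and dripper sticks out at +y
- inner_tube (a joint): how far the inner tube, with button, knob and dripper, has been slid along the stand's +y (m); 0 at the start, in the middle hole; ends at about -0.085 and +0.085. About 3 N of friction, 1 to 2 N more while the button presses up against the wall from below
- button (a joint): how far the spring button is pressed down (m): 0 fully up; its collar is clear below the holes from 0.0065 and it touches bottom at 0.011; pressing takes 3 to 7 N. Slid away from a hole and let go, it stays down at about 0.0065 under the wall, travels with the inner tube, and pops up by itself at the next hole
- button_cap (a point): centre of the button's black cap, 22 mm (across the tube) x 24 mm (along it) x 20 mm high; 186 mm above the bar when up. It stands on an 8 mm stem through the slot, 23 mm clear of the plates when up, and can be pinched from above, pushed down and drawn along; the button cannot pop up while it is held down or held tight
- button_collar: the round brass collar under the cap, 24 mm in diameter, 10 mm high, that locks in the holes with 1.5 mm play each way; origin at the centre of its upper face, on the button's axis, 31.5 mm below the cap's centre. When up it stands 1.5 mm proud of the plates. More than 15 N against the tube, its floor or a hole's edge harms it
- outer_tube: outer tube with its steel plates, fixed; origin and axes of the stand; 44 mm wide, 214 long, plates' top at 153 mm. A 10 mm slot in its top joins three 25 mm square holes: one at y = 0 (button's start), one on each side 60 mm away give or take 10 mm (end plates are screwed on anywhere in that range, unmeasured: find them by feel). Walls 4 mm, plates 5 mm thick
- pull_knob (a point): centre height of the upright round wooden knob on the inner tube, 190 mm to +y of the button's axis; 22 mm in diameter, 50 mm tall, from 146 to 196 mm above the bar (this point at 176 mm). For pushing or pulling the inner tube
- dripper (a point): outlet of the white cone dripper in the ring at the inner tube's end, 262 mm to +y of the button's axis, 122 mm above the bar; the cone is 96 mm wide at its top, 207 mm above the bar. It passes clear over the jug and the canister
- jug: the open glass coffee jug with a handle, 80 mm in diameter, 85 mm high, origin at the centre of its underside. It stands under the dripper's place for one of the two end holes, within about 15 mm; the closed steel canister stands under that for the other
- canister: closed steel canister, 74 mm in diameter, 85 mm high, origin at the centre of its underside; bystander
- pitcher: steel milk pitcher with handle, 80 mm in diameter, 95 mm high, origin under its centre; bystander
- tamper: steel tamper, 58 mm in diameter, 86 mm high, origin under its centre; bystander
- cup: white cup with handle, 76 mm in diameter, 60 mm high, origin under its centre; bystander
- glass: drinking glass, 68 mm in diameter, 90 mm high, origin under its centre; bystander
- cup2: second white cup with handle, 76 mm in diameter, 60 mm high, origin under its centre; bystander
- brush: counter brush with wooden handle, lying; bystander, origin under its middle
Things that resemble listed ones, but are neither listed nor needed, are in the scene too. What is shaped like the jug but pink is not meant.

How it is judged:
On the way:
1. the button is pressed clear of the middle hole and slid under the wall of the tube (value of joint button above 0.0045 m and (value of joint inner_tube above 0.015 m or value of joint inner_tube below -0.015 m)), for 0.1 s.
At the end, for the whole second after the job is handed in: the button is fully up (within 2 mm) in the hole that puts the dripper's outlet over the jug's centre, within 20 mm horizontally, and the telescopic arm is at rest (value of joint button below 0.002 m and horizontal distance between dripper and jug below 0.02 m and velocity of joint inner_tube between -0.01 and 0.01 m/s); the robot touches nothing.
It fails at once if the button is forced against the tube or its plates with more than 15 N (contact force between button_collar and outer_tube above 15 N).
It fails at once if the jug or the canister is moved by more than 20 mm (distance of any of jug, canister from where it was at the start of the episode above 0.02 m).
It fails at once if the pitcher, the tamper, a cup, the glass or the brush is moved by more than 30 mm (distance of any of pitcher, tamper, cup, glass, cup2, brush from where it was at the start of the episode above 0.03 m).
It also fails if it takes over 45 s, if anything falls off the work surface, if the arm or the gripper's body presses on something with over 40 N, if the wrist force passes 120 N, or if a joint passes its speed limit or range.

## Working session

There is one attempt and no reset: what is moved stays moved. The work goes in short steps, Python scripts to look and compute and a shell command to move; the robot and the scene stay as the last step left them, time stands still between calls to the robot, and variables do not carry over. Pictures are saved under pics/ and viewed, about 8 in all and at most 12, crops included, and the job is handed in when it is done.

```bash
mkdir -p pics
python3 - <<'E'
from rig import status,camera,env
import cv2
s=status.observe(); print(s, env.grip_depth)
for n in("scene","top"):
    c=camera(n); cv2.imwrite(f"pics/{n}0.png",c["img"][:,:,::-1]); print(n,c["fx"],c["fy"],c["cx"],c["cy"],c["R"],c["t"])
E
```

```text
{'clock': 0.0, 'joints': array([ 1.18409488,  0.32180532, -0.07007786,  1.45166556,  0.02264001,
        1.37079303, -0.05694269]), 'joint_velocities': array([-0.00016866, -0.00078715, -0.00030417,  0.0007999 , -0.00013138,
       -0.00073825,  0.00028786]), 'effort': array([-1.34168960e-03, -4.91291285e+01, -4.04707426e-01, -3.12528706e+01,
       -6.38995506e-02,  4.36739030e-02,  1.82643525e-04]), 'tool_pos': array([ 0.25338487, -0.59812608,  0.29117757]), 'orientation': array([-2.61840951e+00,  1.73428353e+00,  2.58158718e-03]), 'ft_force': array([ 0.29092585,  0.12278588, -0.74944455]), 'moment': array([ 0.03181215, -0.03162809,  0.00616982]), 'gripper_width': 0.08715149682889149} 0.051
scene 390.5500519219181 390.5500519219181 326.3073088603906 197.52902042976712 [[ 1.12002125e-02  9.99911686e-01 -7.15365169e-03]
 [ 8.00282936e-01 -1.32529525e-02 -5.99476089e-01]
 [-5.99517954e-01  9.89314217e-04 -8.00360696e-01]] [-0.01929934 -0.39104348  1.75891514]
top 386.9247871116357 386.9247871116357 316.97348435357617 195.92387623209547 [[ 0.02856759 -0.99947917  0.01500935]
 [-0.99502425 -0.02986765 -0.09505084]
 [ 0.09544963 -0.0122193  -0.99535926]] [-0.00780194  0.57710976  1.0720285 ]
```

View pics/scene0.png

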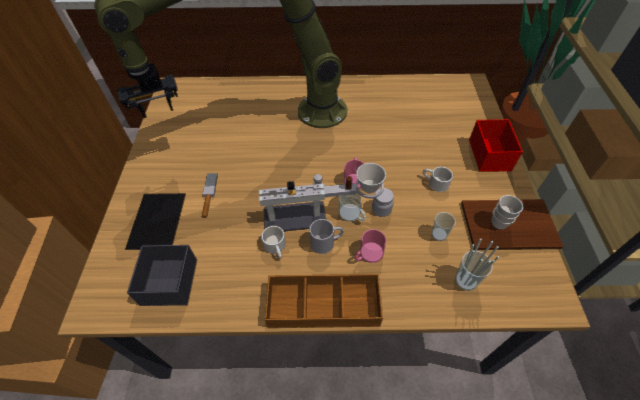

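View pics/top0.png

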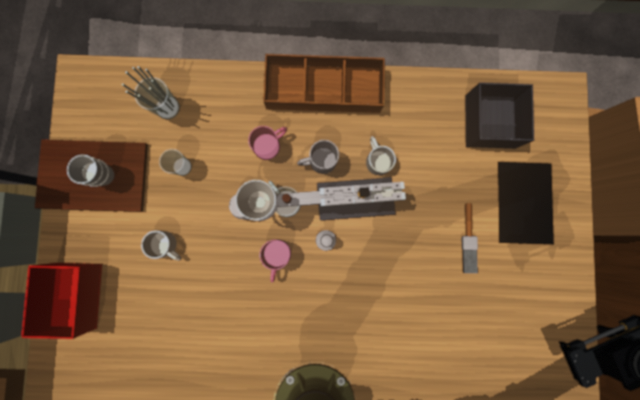

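The stand is near the centre of both views: scene about (293,205), top about (360,195). Its knob and dripper end points to world +y. Next I'll zoom in and measure.

```bash
cat > h.py <<'E'
import numpy as np, cv2
from rig import camera,status
def ray(c,u,v,z):
    R=np.array(c["R"]);t=np.array(c["t"]);o=-R.T@t
    d=R.T@np.array([(u-c["cx"])/c["fx"],(v-c["cy"])/c["fy"],1]); return o+d*(z-o[2])/d[2]
def proj(c,X):
    p=np.array(c["R"])@np.array(X)+np.array(c["t"]); return p[0]/p[2]*c["fx"]+c["cx"],p[1]/p[2]*c["fy"]+c["cy"]
def crop(c,x,y,w,h,k): return cv2.resize(c["img"][y:y+h,x:x+w,::-1],None,fx=k,fy=k,interpolation=cv2.INTER_CUBIC)
E
python3 - <<'E'
from h import *
a=crop(camera("scene"),250,150,160,60+20,5);b=crop(camera("top"),220,160,200,75,4)
cv2.imwrite("pics/z1.png",np.vstack([cv2.resize(a,(640,320)) if 0 else cv2.copyMakeBorder(b,0,0,0,0,0) if 0 else a[:300*1+100],b])[:, :800]) if a.shape[1]==b.shape[1] else print(a.shape,b.shape)
E
ls pics
```

```text
scene0.png
top0.png
z1.png
```

Run:
```python
from h import *
a=crop(camera("scene"),250,160,160,60,5);b=crop(camera("top"),220,160,200,75,4)
cv2.imwrite("pics/z2.png",np.vstack([a,b]))
```

```text
(no output)
```

View pics/z2.png

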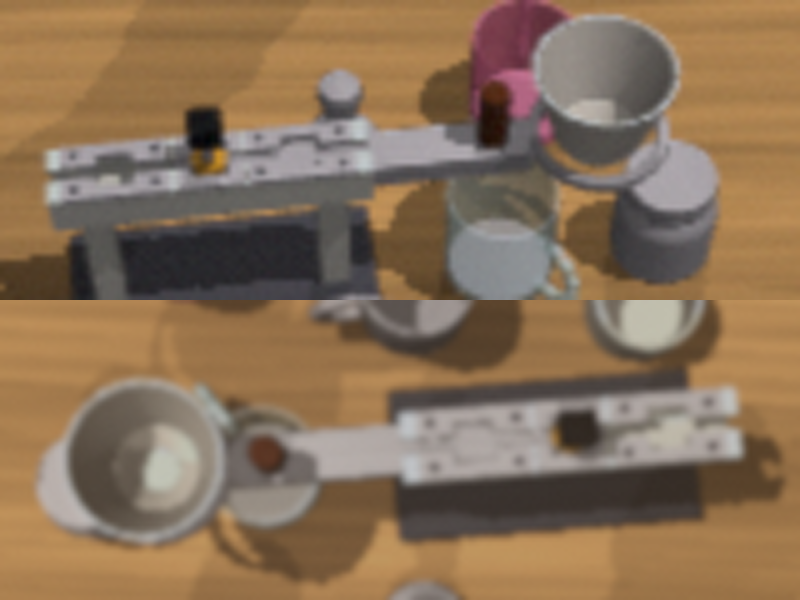

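Run:
```python
from h import *
S=camera("scene");T=camera("top")
np.set_printoptions(precision=4,suppress=True)
s=lambda x,y:(250+x/5,160+y/5)
t=lambda x,y:(220+x/4,160+(y-300)/4)
for n,p,q,z in(("cap",s(204,115),t(577,428),.196),("knob",s(495,90),t(266,449),.196),("jugrim",s(502,190),t(275,466),.085),("drip top",s(605,75),t(147,461),.207),("can top",s(672,180),t(0,0),.085)):
    print(n,ray(S,*p,z),ray(T,*q,z))
# plate corners z .153
for n,p in(("A",(400,410)),("B",(735,388)),("C",(405,482)),("D",(743,455)),("holeR L",(640,437)),("holeR R",(700,433)),("holeLL",(447,443)),("holeLR",(502,440))): print(n,ray(T,*t(*p),.153))
for n,p in(("A",(47,150)),("B",(368,122)),("C",(52,203)),("D",(373,170)),("holeR L",(97,165)),("holeR R",(134,160)),("holeLL",(280,148)),("LR",(322,144))): print(n,ray(S,*s(*p),.153))
```

```text
cap [ 0.5754 -0.1     0.196 ] [ 0.5739 -0.1025  0.196 ]
knob [0.5577 0.0881 0.196 ] [0.5555 0.0842 0.196 ]
jugrim [0.556  0.0974 0.085 ] [0.5543 0.0852 0.085 ]
drip top [0.5555 0.1588 0.207 ] [0.5453 0.1536 0.207 ]
can top [0.5492 0.2163 0.085 ] [0.8707 0.2859 0.085 ]
A [0.5866 0.0036 0.153 ]
B [ 0.6071 -0.2081  0.153 ]
C [ 0.5412 -0.0008  0.153 ]
D [ 0.5646 -0.2135  0.153 ]
holeR L [ 0.5741 -0.1482  0.153 ]
holeR R [ 0.5778 -0.1861  0.153 ]
holeLL [ 0.5666 -0.0265  0.153 ]
holeLR [ 0.5696 -0.0611  0.153 ]
A [ 0.5686 -0.2079  0.153 ]
B [0.5484 0.0052 0.153 ]
C [ 0.6124 -0.2007  0.153 ]
D [0.5889 0.0082 0.153 ]
holeR L [ 0.5817 -0.1737  0.153 ]
holeR R [ 0.5779 -0.1496  0.153 ]
holeLL [ 0.5695 -0.0533  0.153 ]
LR [ 0.5666 -0.0255  0.153 ]
```

The jug stands at the inner end (jug y≈0.09, dripper y≈0.16), so the arm has to slide about 60–70 mm towards −y. I'll pinch the cap across the tube, press it down about 8.5 mm and draw it 35 mm. Then I'll let go and finish gently from the knob.

```bash
cat >> h.py <<'E'
from scipy.spatial.transform import Rotation as Ro
YS=np.array([-.1,.995,0]);XS=np.array([.995,.1,0])
def togo(p):
    s=status.observe();R=Ro.from_rotvec(s["orientation"])
    G=Ro.from_matrix(np.array([XS,-YS,[0,0,-1]]).T)
    print("shift mm",(R.inv().apply(np.array(p)-s["tool_pos"])*1e3).round(1),"turn deg",np.degrees((R.inv()*G).as_rotvec()).round(2))
def st():
    s=status.observe();print(round(s["clock"],2),s["tool_pos"].round(4),"F",s["ft_force"].round(2),"w",round(s["gripper_width"],4))
E
python3 -c "
from h import *
togo((.575,-.101,.30))"
```

```text
shift mm [-332.6 -490.    -7.8] turn deg [-0.000e+00  1.000e-02 -7.277e+01]
```

```bash
python3 -m inch '[[0,[-0.3326,-0.49,-0.0078],[0,0,-72.8]],[0,[-0.3326,-0.49,-0.0078],[0,0,-72.8]],[0,[-0.3326,-0.49,-0.0078],[0,0,-72.8]],[0,[-0.3326,-0.49,-0.0078],[0,0,-72.8]],[0,[-0.3326,-0.49,-0.0078],[0,0,-72.8]],[0,[-0.3326,-0.49,-0.0078],[0,0,-72.8]],[0,[-0.3326,-0.49,-0.0078],[0,0,-72.8]],[0,[-0.3326,-0.49,-0.0078],[0,0,-72.8]],[0,[-0.3326,-0.49,-0.0078],[0,0,-72.8]],[0,[-0.3326,-0.49,-0.0078],[0,0,-72.8]],[0,[-0.3326,-0.49,-0.0078],[0,0,-72.8]],[0,[-0.3326,-0.49,-0.0078],[0,0,-72.8]],[0,[-0.3326,-0.49,-0.0078],[0,0,-72.8]],[100,[-0.3326,-0.49,-0.0078],[0,0,-72.8]],[100,[-0.3326,-0.49,-0.0078],[0,0,-72.8]],[100,[-0.3326,-0.49,-0.0078],[0,0,-72.8]],[100,[-0.3326,-0.49,-0.0078],[0,0,-72.8]],[100,[-0.3326,-0.49,-0.0078],[0,0,-72.8]]]'
python3 -c "
from h import *
st();togo((.575,-.101,.30));togo((.575,-.101,.24))"
```

```text
clock: 1.9
tool_pos: [0.5744, -0.1031, 0.2998]
orientation: [3.137, 0.154, -0.001]
ft_force: [-0.6, -1.1, -0.4]
gripper_width: 0.0618
1.9 [ 0.5744 -0.1031  0.2998] F [-0.59 -1.1  -0.45] w 0.0618
shift mm [ 0.8 -2.  -0.2] turn deg [ 0.07  0.06 -0.11]
shift mm [ 0.9 -2.1 59.8] turn deg [ 0.07  0.06 -0.11]
```

```bash
python3 -m inch '[[110,[0.001,-0.002,0.02],[0,0,0]],[110,[0.001,-0.002,0.04],[0,0,0]],[110,[0.001,-0.002,0.05],[0,0,0]],[110,[0.001,-0.002,0.06],[0,0,0]],[110,[0.001,-0.002,0.06],[0,0,0]],[110,[0.001,-0.002,0.06],[0,0,0]]]'
python3 - <<'E'
from h import *
st();togo((.575,-.101,.24))
a=crop(camera("scene"),250,140,160,60,5);b=crop(camera("top"),220,160,200,75,4)
cv2.imwrite("pics/z3.png",np.vstack([a,b]))
E
```

```text
clock: 2.4
tool_pos: [0.5755, -0.0999, 0.2401]
orientation: [3.138, 0.156, -0.001]
ft_force: [-0.1, 0.8, 1.0]
gripper_width: 0.0498
2.4 [ 0.5755 -0.0999  0.2401] F [-0.09  0.79  1.01] w 0.0498
shift mm [-0.7  1.1  0.1] turn deg [ 0.01  0.02 -0.05]
```

View pics/z3.png

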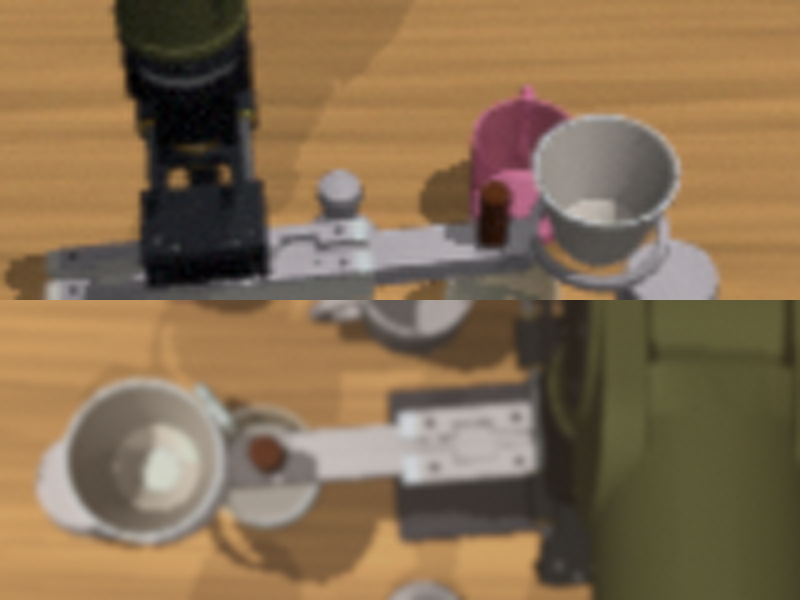

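The gripper is centred over the cap: scene crop x≈205, cap previously at 204. Knob and dripper haven't moved. Now I'll pinch.

```bash
python3 -m inch '[[160,[0,0,0],[0,0,0]],[175,[0,0,0],[0,0,0]],[190,[0,0,0],[0,0,0]],[205,[0,0,0],[0,0,0]],[215,[0,0,0],[0,0,0]],[215,[0,0,0],[0,0,0]],[215,[0,0,0],[0,0,0]]]'
python3 -c "
from h import *
st()"
```

```text
clock: 3.08
tool_pos: [0.5758, -0.099, 0.2402]
orientation: [3.137, 0.158, 0.0]
ft_force: [-0.6, 0.6, 0.6]
gripper_width: 0.0218
3.08 [ 0.5758 -0.099   0.2402] F [-0.55  0.63  0.63] w 0.0218
```

```bash
python3 -m inch '[[215,[0,0,0.002],[0,0,0]],[215,[0,0,0.004],[0,0,0]],[215,[0,0,0.006],[0,0,0]],[215,[0,0,0.0075],[0,0,0]],[215,[0,0,0.0085],[0,0,0]],[215,[0,0,0.0085],[0,0,0]]]'
python3 -c "
from h import *
st()"
```

```text
clock: 3.58
tool_pos: [0.5758, -0.099, 0.2317]
orientation: [3.137, 0.158, 0.0]
ft_force: [-1.8, -0.1, 6.0]
gripper_width: 0.0217
3.58 [ 0.5758 -0.099   0.2317] F [-1.76 -0.08  6.01] w 0.0217
```

```bash
python3 -m inch '[[215,[0,0.001,0],[0,0,0]],[215,[0,0.002,0],[0,0,0]],[215,[0,0.003,0],[0,0,0]],[215,[0,0.004,0],[0,0,0]]]'
python3 -c "
from h import *
st()"
```

```text
clock: 3.92
tool_pos: [0.5762, -0.1017, 0.2318]
orientation: [-3.136, -0.159, 0.0]
ft_force: [-1.9, 2.2, 5.2]
gripper_width: 0.0216
3.92 [ 0.5762 -0.1017  0.2318] F [-1.86  2.25  5.16] w 0.0216
```

Friction reads only about 2–3 N, so the collar is clear. Drawing on to 35 mm.

```bash
python3 -m inch '[[215,[0,0.003,0],[0,0,0]],[215,[0,0.006,0],[0,0,0]],[215,[0,0.009,0],[0,0,0]],[215,[0,0.012,0],[0,0,0]],[215,[0,0.015,0],[0,0,0]],[215,[0,0.018,0],[0,0,0]],[215,[0,0.021,0],[0,0,0]],[215,[0,0.024,0],[0,0,0]],[215,[0,0.027,0],[0,0,0]],[215,[0,0.03,0],[0,0,0]],[215,[0,0.03,0],[0,0,0]],[215,[0,0.03,0],[0,0,0]]]'
python3 -c "
from h import *
st()"
```

```text
clock: 4.92
tool_pos: [0.5795, -0.1326, 0.232]
orientation: [-3.137, -0.158, -0.001]
ft_force: [-2.0, 1.0, 5.4]
gripper_width: 0.0216
4.92 [ 0.5795 -0.1326  0.232 ] F [-2.02  0.98  5.37] w 0.0216
```

```bash
python3 -m inch '[[215,[0,0,-0.001],[0,0,0]],[215,[0,0,-0.0018],[0,0,0]],[190,[0,0,-0.002],[0,0,0]],[150,[0,0,-0.002],[0,0,0]],[120,[0,0,-0.002],[0,0,0]],[110,[0,0,-0.01],[0,0,0]],[110,[0,0,-0.04],[0,0,0]],[110,[0,0,-0.07],[0,0,0]],[110,[0,0,-0.07],[0,0,0]]]'
python3 - <<'E'
from h import *
st();togo((.559,.0543,.30));togo((.559,.0543,.236))
a=crop(camera("scene"),250,160,160,60,5);b=crop(camera("top"),220,160,200,75,4)
cv2.imwrite("pics/z4.png",np.vstack([a,b]))
E
```

```text
clock: 5.67
tool_pos: [0.5816, -0.133, 0.308]
orientation: [3.135, 0.157, 0.014]
ft_force: [1.0, 0.5, 1.0]
gripper_width: 0.0476
5.67 [ 0.5816 -0.133   0.308 ] F [0.98 0.46 0.98] w 0.0476
shift mm [  -3.8 -188.7    7.3] turn deg [ 0.2  -0.52  0.01]
shift mm [  -4.4 -188.9   71.3] turn deg [ 0.2  -0.52  0.01]
```

View pics/z4.png

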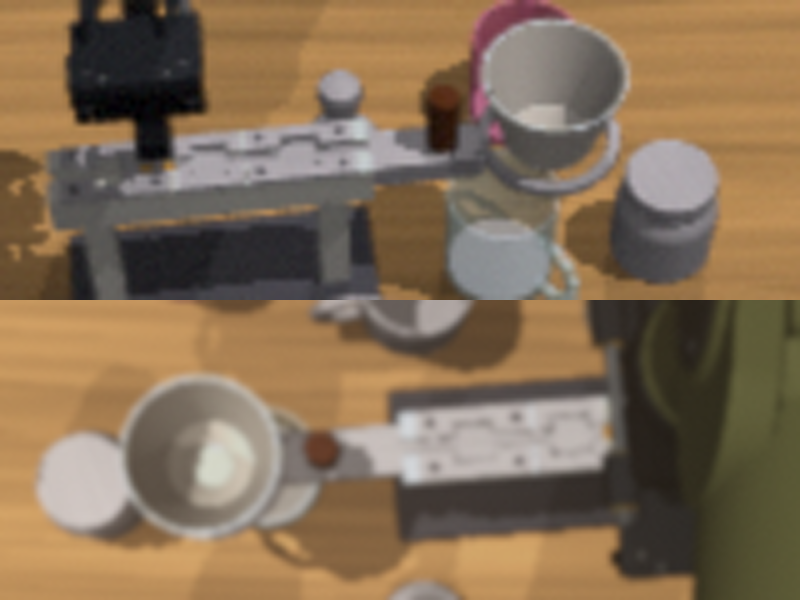

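The slide worked: the knob moved from crop x 495 to 443 (scene), and the dripper is partly over the jug. Now I'll measure the knob and move above it.

```bash
python3 -m inch '[[110,[-0.001,-0.04,0],[0,0,0]],[110,[-0.001,-0.08,0],[0,0,0]],[110,[-0.001,-0.12,0],[0,0,0]],[110,[-0.001,-0.16,0],[0,0,0]],[110,[-0.001,-0.188,0],[0,0,0]],[110,[-0.001,-0.188,0],[0,0,0]],[110,[-0.001,-0.188,0],[0,0,0]],[110,[-0.001,-0.188,0],[0,0,0]]]'
python3 - <<'E'
from h import *
st();S=camera("scene");T=camera("top")
k=(ray(S,250+443/5,160+92/5,.196)+ray(T,220+321/4,160+148/4,.196))/2
print(ray(S,250+443/5,160+92/5,.196),ray(T,220+321/4,160+148/4,.196))
togo((*k[:2],.236))
E
```

```text
clock: 6.43
tool_pos: [0.5591, 0.0531, 0.3005]
orientation: [3.137, 0.157, -0.003]
ft_force: [0.5, 0.4, 0.2]
gripper_width: 0.0493
6.43 [0.5591 0.0531 0.3005] F [0.48 0.39 0.17] w 0.0493
[0.5588015  0.05432953 0.196     ] [0.55713593 0.05125662 0.196     ]
shift mm [-1.2 -0.9 64.7] turn deg [ 0.03  0.08 -0.14]
```

```bash
python3 -m inch '[[110,[-0.001,0,0.02],[0,0,0]],[110,[-0.001,0,0.04],[0,0,0]],[110,[-0.001,0,0.055],[0,0,0]],[110,[-0.001,0,0.062],[0,0,0]],[110,[-0.001,0,0.062],[0,0,0]],[160,[-0.001,0,0.062],[0,0,0]],[185,[-0.001,0,0.062],[0,0,0]],[200,[-0.001,0,0.062],[0,0,0]],[215,[-0.001,0,0.062],[0,0,0]],[215,[-0.001,0,0.062],[0,0,0]],[215,[-0.001,0,0.062],[0,0,0]]]'
python3 -c "
from h import *
st()"
```

```text
clock: 7.45
tool_pos: [0.5591, 0.0541, 0.2402]
orientation: [3.138, 0.158, 0.004]
ft_force: [2.3, 0.1, 1.1]
gripper_width: 0.0212
7.45 [0.5591 0.0541 0.2402] F [2.25 0.09 1.09] w 0.0212
```

```bash
python3 -m inch '[[215,[0,0.002,0],[0,0,0]],[215,[0,0.004,0],[0,0,0]],[215,[0,0.006,0],[0,0,0]],[215,[0,0.008,0],[0,0,0]],[215,[0,0.01,0],[0,0,0]],[215,[0,0.012,0],[0,0,0]],[215,[0,0.012,0],[0,0,0]]]'
python3 -m inch '[[215,[0,0.001,0],[0,0,0]],[215,[0,0.002,0],[0,0,0]],[215,[0,0.003,0],[0,0,0]]]'
python3 -c "
from h import *
st()"
```

```text
clock: 8.03
tool_pos: [0.5602, 0.0441, 0.2402]
orientation: [-3.135, -0.16, -0.004]
ft_force: [2.0, 4.2, 0.9]
gripper_width: 0.021
clock: 8.28
tool_pos: [0.5604, 0.0418, 0.2402]
orientation: [-3.134, -0.161, -0.004]
ft_force: [1.8, 4.9, 0.4]
gripper_width: 0.0214
8.28 [0.5604 0.0418 0.2402] F [1.78 4.92 0.35] w 0.0214
```

The arm yields about 2 N/mm sideways, so small steps are safe. Continuing, with a force check after every 2 mm.

```bash
for i in 1; do python3 -m inch '[[215,[0,0.0007,0],[0,0,0]],[215,[0,0.0014,0],[0,0,0]],[215,[0,0.002,0],[0,0,0]]]' | egrep 'tool|force'; python3 -m inch '[[215,[0,0.0007,0],[0,0,0]],[215,[0,0.0014,0],[0,0,0]],[215,[0,0.002,0],[0,0,0]]]' | egrep 'tool|force'; done
```

```text
tool_pos: [0.5606, 0.0397, 0.2402]
ft_force: [2.1, 6.1, 0.2]
tool_pos: [0.5608, 0.0378, 0.2402]
ft_force: [2.0, 5.5, 0.2]
```

```bash
python3 -m inch '[[215,[0,0.0007,0],[0,0,0]],[215,[0,0.0014,0],[0,0,0]],[215,[0,0.002,0],[0,0,0]]]' | egrep 'tool|force'; python3 -m inch '[[215,[0,0.0007,0],[0,0,0]],[215,[0,0.0014,0],[0,0,0]],[215,[0,0.002,0],[0,0,0]]]' | egrep 'tool|force'
```

```text
tool_pos: [0.561, 0.0358, 0.2402]
ft_force: [3.4, 5.3, 0.5]
tool_pos: [0.5613, 0.0338, 0.2402]
ft_force: [3.4, 5.1, 0.2]
```

```bash
python3 -m inch '[[215,[0,0.0007,0],[0,0,0]],[215,[0,0.0014,0],[0,0,0]],[215,[0,0.002,0],[0,0,0]]]' | egrep 'tool|force'; python3 -m inch '[[215,[0,0.0007,0],[0,0,0]],[215,[0,0.0014,0],[0,0,0]],[215,[0,0.002,0],[0,0,0]]]' | egrep 'tool|force'
```

```text
tool_pos: [0.5615, 0.0318, 0.2402]
ft_force: [2.3, 5.4, -0.1]
tool_pos: [0.5617, 0.0298, 0.2402]
ft_force: [3.2, 6.0, -0.4]
```

Run:
```python
from h import *
st()
a=crop(camera("scene"),250,160,160,60,5);b=crop(camera("top"),220,160,200,75,4)
cv2.imwrite("pics/z5.png",np.vstack([a,b]))
```

```text
9.78 [0.5617 0.0298 0.2402] F [ 3.23  6.02 -0.43] w 0.0215
```

View pics/z5.png

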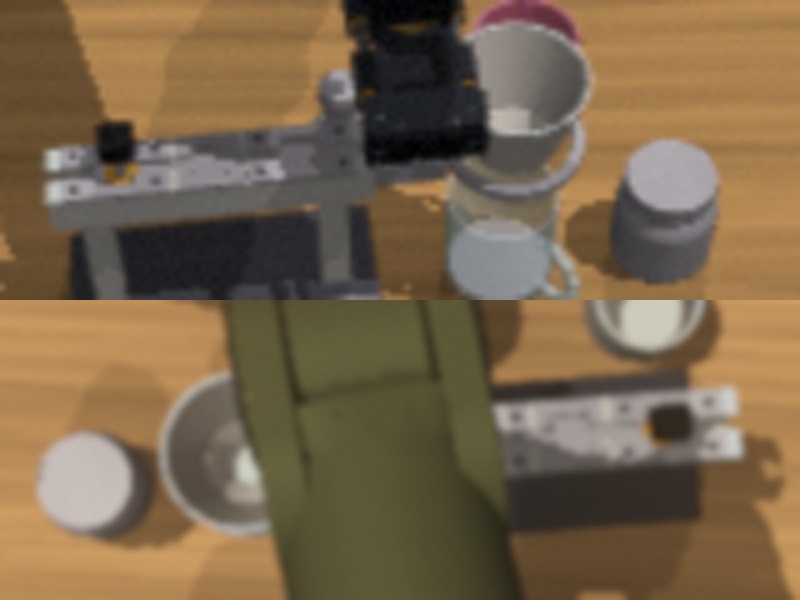

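The cap sits at the end hole (scene crop x≈115, hole 97–134) but still looks low. I'll go on in 1 mm steps.

```bash
python3 -m inch '[[215,[0,0.0005,0],[0,0,0]],[215,[0,0.001,0],[0,0,0]],[215,[0,0.001,0],[0,0,0]]]' | egrep 'tool|force';python3 -m inch '[[215,[0,0.0005,0],[0,0,0]],[215,[0,0.001,0],[0,0,0]],[215,[0,0.001,0],[0,0,0]]]' | egrep 'tool|force'
```

```text
tool_pos: [0.5618, 0.0286, 0.2402]
ft_force: [3.1, 5.1, -0.4]
tool_pos: [0.562, 0.0264, 0.2402]
ft_force: [3.6, 2.4, 0.3]
```

Run:
```python
from h import *
st()
a=crop(camera("scene"),250,160,160,60,5)
cv2.imwrite("pics/z6.png",a)
```

```text
10.38 [0.562  0.0264 0.2402] F [3.56 2.41 0.33] w 0.0214
```

View pics/z6.png

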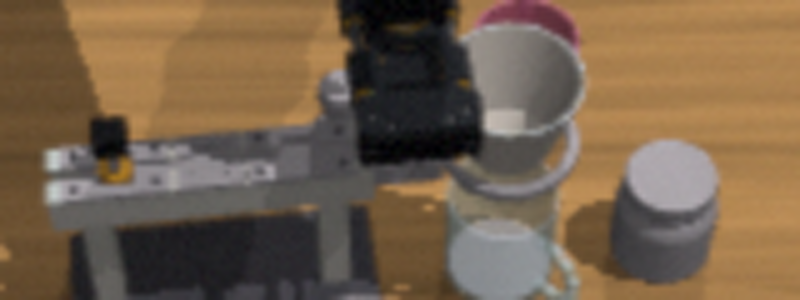

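The button has popped up: the brass collar shows again under the cap at crop (115,168), and the drag fell to 2.4 N. Now I'll release and lift clear.

```bash
python3 -m inch '[[190,[0,-0.001,0],[0,0,0]],[150,[0,-0.001,0],[0,0,0]],[110,[0,-0.001,0],[0,0,0]],[110,[0,-0.001,0],[0,0,0]],[110,[0,-0.001,-0.02],[0,0,0]],[110,[0,-0.001,-0.06],[0,0,0]],[110,[0,-0.001,-0.1],[0,0,0]],[110,[-0.04,-0.001,-0.12],[0,0,0]],[110,[-0.08,-0.001,-0.12],[0,0,0]],[110,[-0.12,-0.001,-0.12],[0,0,0]],[110,[-0.12,-0.001,-0.12],[0,0,0]],[110,[-0.12,-0.001,-0.12],[0,0,0]]]'
python3 - <<'E'
from h import *
st()
a=crop(camera("scene"),250,160,160,60,5);b=crop(camera("top"),220,160,200,75,4)
cv2.imwrite("pics/z7.png",np.vstack([a,b]))
E
```

```text
clock: 11.43
tool_pos: [0.4397, 0.0134, 0.3599]
orientation: [3.134, 0.154, 0.001]
ft_force: [-0.3, -0.5, 0.8]
gripper_width: 0.0492
11.43 [0.4397 0.0134 0.3599] F [-0.26 -0.5   0.78] w 0.0492
```

View pics/z7.png

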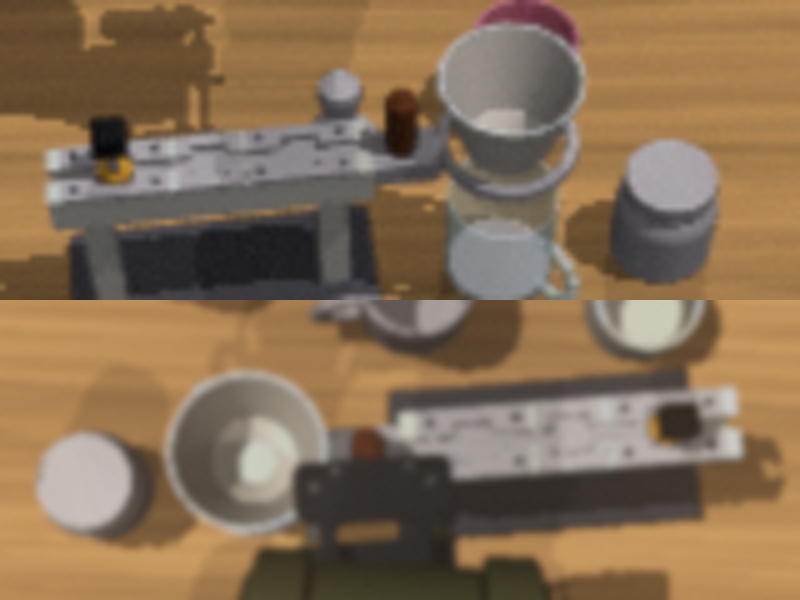

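Run:
```python
from h import *
S=camera("scene");T=camera("top")
for z in(.196,.1895): print(z,"cap scene",ray(S,250+108/5,160+124/5,z)[:2],"top",ray(T,220+677/4,160+118/4,z)[:2])
for n,p,q,z in(("knob",(401,96),None,.196),("drip",(512,80),(247,452),.207)):
    print(n,ray(S,250+p[0]/5,160+p[1]/5,z), q and ray(T,220+q[0]/4,160+(q[1]-300)/4,z))
# jug left/right silhouette edges at rim(scene) & dark mask of cap
print("jug scene",[ray(S,250+x/5,160+200/5,.085)[1] for x in(446,558)])
for n,z in (("up",.196),("down",.1895)): print(n,[np.round((np.array(proj(S,(.5807+dx,-.162,z)))-[250,160])*5) for dx in (-.011,.011)])
```

```text
0.196 cap scene [ 0.58174417 -0.1613623 ] top [ 0.58175349 -0.16287962]
0.1895 cap scene [ 0.57651655 -0.16251793] top [ 0.58252292 -0.16418112]
knob [0.56169588 0.02702447 0.196     ] None
drip [0.55864181 0.09860727 0.207     ] [0.55243219 0.09466569 0.207     ]
jug scene [np.float64(0.05825534613476789), np.float64(0.13577746046113903)]
up [array([108., 109.]), array([106., 136.])]
down [array([110., 116.]), array([107., 142.])]
```

```bash
python3 -c "
from rig import ticket
print(ticket.hand_in())"
```

```text
the job is handed in; nothing more can be done
None
```

The dripper is over the jug, with the button up in the jug-side end hole about 62 mm from the start. I handed the job in at about 11.5 s; it reported no verdict.

**What I did:** I pinched the cap across the tube and pressed it 8.5 mm down, which took about 6 N. I drew the arm about 34 mm towards the jug, let go, and gripped the knob. From there I pushed on with small force-checked steps until the button popped up. The largest horizontal force I read was about 7 N; it was only read at the end of each move.

**Last checks:**
- **Button:** the brass collar shows again under the cap. Both views place the cap within about 1.5 mm of each other at the "up" height, but disagree by about 6 mm for the "down" height. I did not tug on the arm to test the lock.
- **Dripper over jug:** the dripper's y is about 0.099 m (views: 0.095 and 0.099). For the jug, the scene view gives 0.097 m, but the top view, where it was partly hidden, gave 0.085 m. Even the worse figure leaves about 14 mm, inside the 20 mm allowed. In x both are at about 0.555 m.
- **Surroundings:** the jug and canister look unmoved in the last picture. The other things were not measured again, but the gripper stayed well above them.
- **Robot:** the gripper is open and clear of everything.

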